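Set and latch the swing fence of a tile cutting board

TASK

On the tile cutting board, push the free end of the aluminium fence round on its pin until the fence is hard against the red stop post, and keep it pressed there with about 10 N for a good second, at no time ramming it past 20 N. Then tip the yellow latch over and gently press it fully down behind the fence so that the fence is locked against the stop, let go, and leave the tiles, the bowl and the can where they are.

Things in the scene. Friction and masses are not known exactly. Their poses are not given: they have to be found in the camera images.
- board: Plywood cutting board lying on the table, fixed, 340 mm (its x) by 460 mm (its y), 18 mm thick. Origin: centre of its underside. Its x points roughly away from the robot.
- pin (a point): Top of the fixed steel pivot pin, 10 mm in diameter, standing 30 mm above the board's top; the fence swings on it.
- fence: Loose aluminium bar, about 0.45 kg, 26 mm wide, 20 tall, 320 long, flat on the board, its hole over the pin (about 1 mm play each way). Origin: hole centre, underside. x: along the bar to the free end, 300 mm off; y: to the side face nearest the robot, the one to push. It starts 0.2 to 0.6 rad short of the stop (free end nearer the robot) and stays where it is left.
- fence_end (a point): Middle of the free end of the fence, on its upper edge. Friction on the board takes up 0.5 to 1.5 N of a push there (polished, it slides easily), before and after it meets the stop.
- bracket: Blue steel bracket fixed on the board; carries stop post and latch. Origin: on the pin axis at the board's top (18 mm above the table). x: direction of the fence when home; y: level, to the robot's side; z up. Here the stop post's axis is at x 245, y -21 mm; the latch's hinge axis at x 330, z 12 mm, along y, between two cheeks 24 mm tall at x 318 to 342, y 8 to 33 mm.
- stop_top (a point): Centre of the top of the red stop post, which is rigid, 16 mm in diameter, 26 mm tall above the board. The fence is home when its far side face touches the post, that is with this point 21 mm from the bar's centre line.
- latch (a joint): Angle of the yellow flip-over latch, rad: 0 upright (starts at -0.15 to 0.2), growing as it tips towards the pin, pi/2 flat down at its end stop, lying along the fence's near side over its last 40 mm, 2.5 mm from it. A stiff hinge (0.06 N m) leaves it where it is let go. If the fence is not home the latch lands on it and cannot go down.
- latch_tab (a point): Middle of the outer face of the latch's tab, 57 mm from the hinge axis. The latch bar is 10 mm thick (bracket y 15.5 to 25.5), 14 mm deep, reaches 70 mm from the hinge. The tab, a plate 35 mm wide (bracket y 15.5 to 50.5), 6 mm thick, 44 to 70 mm from the hinge, is on the bar's side away from the pin, on top when down, its face then 25 mm above the board.
- tile_stack: Bystander: stack of three tiles, 100 x 100 x 36 mm. Origin: centre of the underside.
- bowl: Bystander: terracotta bowl, 110 mm across, 50 mm tall. Origin: centre of the underside.
- can: Bystander: can, 66 mm across, 150 mm tall. Origin: centre of the underside.
- tile: Bystander: blue-glazed tile 70 x 70 x 10 mm lying on the board's far part, clear of the fence's swing. Origin: centre of the underside.
- stop: The red stop post itself; origin at the centre of its foot, on the board's top.

How it is judged:
By the outcome, as a careful person would: the job done as asked, in the order asked, and still so for the second after the job is handed in, with the robot touching nothing.
It also fails if it takes over 64 s, if anything falls off the work surface, if the arm or the gripper's body presses on something with over 40 N, if the wrist force passes 120 N, or if a joint passes its speed limit or range.

ROBOT

A 6-joint arm with a two-finger parallel gripper is mounted at the origin on the work surface. World frame = base frame: x ahead of the robot, y to its left, z up, the work surface at z = 0. Lengths are in m, angles in rad, forces in N, time in s.
With the tool pointing down it reaches from about 0.275 to 0.85 m from the base axis. Payload 19 kg.
Tool frame: the origin (TCP) lies midway between the tips of the shut fingers; the grasp point (between the pads) lies 19 mm behind it; z points along the fingers, y is the line along which they close (so a half turn about z gives the same grasp; the last joint's range is limited). The gripper opens to 85 mm and grips with 20 to 120 N. Pads are 22 mm wide; open, the fingers measure 114 mm over their backs; the gripper's body (76 mm by 85 mm) begins 54 mm behind the grasp point. The pads swing forward as they close: fully open they stand 13 mm farther back than shut.
Start: joints at [-1.306, 0.15, 1.437, -0, 1.554, -0.134], TCP at [0.223, -0.53, 0.231] pointing down, gripper open.
Joint ranges: [-2.8, 2.8], [-0.68, 2.1], [0.12, 2.68], [-1.39, 4.53], [0.16, 2.79], [-2.81, 2.81]. Speed limits (rad/s): [1.89, 1.89, 2.22, 3.01, 3.01, 3.01].

INTERFACE

Orientations are given as a rotation vector (axis times angle).
In Python, from bench import bot gives the robot as it stands. The module is installed in compiled form; this text tells all that it offers.
- The arm moves only by the tool step_arm, never from a script. Its argument "deltas" is one flat list of numbers, 5 for each row, row after row: the finger opening in m, from 0 to 0.0854, then the shift along the tool's x, y, z in m, then the turn about the tool's z in rad. A call has 1 to 8 rows; each row is the pose to reach, as a shift and turn from the pose commanded when the call began, along the tool's axes at that moment; what a row does not reach only later rows make up. A row lasts 1/8 s, in which the tool goes at most 62.5 mm and 10.7 degrees, less where a joint would pass 70% of its speed; a pose out of reach is approached as far as the arm can. A call with a gripper value outside its range is refused whole. The fingers move at their own pace and stop on an object; "squeeze" is the grip in N (left out, the last holds). Time passes only in rows, so rows that repeat a pose let the fingers close. It gives the time, the measured TCP pose, the force, the opening and the grip force at its end, in the units of the state.
- bot.observe(): the state, without advancing time (a new reading comes with each control period).
- bot.snapshot(name): name is "scene" or "top" or "wrist"; returns (picture, depth): 480x640x3 uint8, blue, green, red; 480x640 float32, m along the optical axis (not along the pixel's ray), 0 where there is no reading.
- bot.camera_info(name): a dict with "K" (3x3 intrinsics, pixels), "k1" (the pictures are not rectified: a ray, as slopes to the right and down, at radius r is drawn at 1 + k1 r^2 times it, then the intrinsics apply), "xyz" and "rotation" of the camera in the world. Camera axes: x right, y down, z forward; pixel columns grow to the right and rows downward; lengths in m; the calibration is good to about 2 mm. A picture is of the moment at which its call begins: read the wrist's pose just before it. camera_info takes no time and is no camera call; for the wrist camera it gives the pose at the moment of the call.
- bot.sign_off(): hands the job in; it is judged then, once.
Trained networks look in the newest picture that a camera, given by its name, has taken for a name from the list of things; names that differ only in an ending like _2 or _b are one class to them, and where a whole thing is asked for, a point or a joint stands for the part that bears it (a point fixed in the world has none). Each returns a list of dicts, best first, with "confidence" (0 to 1); they miss things now and then, are a little off and sometimes report something else, mostly with a low value. They report only what shows in the picture. A call takes as long as a camera call.
- bot.find_in(camera, thing): "pixel" ([column, row] in pixels, amid what is visible of it).
- bot.tip_of(camera, thing): "pixel" ([column, row] in pixels: a listed point, or the origin of a listed thing).
The state is a dict: "time": time; "qpos": joint angles; "qd": joint speeds; "effort": joint torques, N m; "tcp_pos": TCP position; "eef_rot": TCP orientation; "contact_force": force on the tool from outside, world axes, zero at the start; "moment": the same for the moment, N m; "finger_gap": finger opening in m; "grip_force": force on a finger pad.
Only numpy, scipy, OpenCV 4.12 (cv2) and the standard library are available. Lean on these libraries where they do the work, as an engineer would, in place of code of your own. Each camera call takes 0.05 s, during which the arm holds its last target. There are 200 camera calls.

## Working session

There is one attempt and no reset: what is moved stays moved. The work goes in short steps, Python scripts to look and compute and a tool call to move; the robot and the scene stay as the last step left them, time stands still between calls to the robot, and variables do not carry over. Pictures are saved under pics/ and viewed, at most 10 in all, crops included, and the job is handed in when it is done.

Besides the shell and the picture viewer there is one more tool, called after ">>>" in YAML: its name, and indented under it one key for each argument. step_arm: Moves the arm, as the interface text tells. Its arguments: {"type":"object","properties":{"deltas":{"type":"array","items":{"type":"number"}},"squeeze":{"type":"number"}},"required":["deltas"]}

```bash
mkdir -p pics
cat > h.py <<'E'
import numpy as np, cv2
from bench import bot
from scipy.spatial.transform import Rotation as R
def cam(n):
    c=bot.camera_info(n); r=np.array(c["rotation"],float)
    M=r if r.shape==(3,3) else R.from_rotvec(r).as_matrix()
    return np.array(c["K"],float),float(c["k1"]),np.array(c["xyz"],float),M
def ray(n,px):
    K,k,o,M=cam(n); d=np.array([(px[0]-K[0,2])/K[0,0],(px[1]-K[1,2])/K[1,1]]); u=d.copy()
    for _ in range(20): u=d/(1+k*(u@u))
    return o,M@np.array([u[0],u[1],1.])
def at_z(n,px,z):
    o,d=ray(n,px); return o+d*(z-o[2])/d[2]
def at_depth(n,px,dep):
    o,d=ray(n,px); p=[int(round(v)) for v in px]
    w=dep[max(0,p[1]-1):p[1]+2,max(0,p[0]-1):p[0]+2]; w=w[w>0]
    return o+d*np.median(w) if w.size else None
def proj(n,P):
    K,k,o,M=cam(n); c=M.T@(np.array(P)-o); u=c[:2]/c[2]; u=u*(1+k*(u@u)); return u[0]*K[0,0]+K[0,2],u[1]*K[1,1]+K[1,2]
E
python3 - <<'E'
from h import *
np.set_printoptions(precision=4,suppress=True)
zs=dict(pin=.048,fence_end=.038,stop_top=.044,latch_tab=None,fence=.018,bracket=.018,board=0,tile_stack=0,bowl=0,can=0,tile=.018,stop=.018)
s=bot.observe(); print(s)
for c in ("top","scene"):
    im,d=bot.snapshot(c); cv2.imwrite(f"pics/{c}1.png",im); np.save(f"{c}1.npy",d)
    print(c,cam(c)[2],cam(c)[3].tolist())
    for t,z in zs.items():
        for r in bot.tip_of(c,t)[:1]:
            print(t,np.round(r["pixel"],1),round(r["confidence"],2),at_z(c,r["pixel"],z) if z is not None else '',at_depth(c,r["pixel"],d))
E
```

```text
{'time': 0.0, 'qpos': array([-1.306 ,  0.151 ,  1.438 ,  0.    ,  1.5538, -0.134 ]), 'qd': array([-0.    , -0.0004,  0.0004,  0.0005, -0.0013, -0.0028]), 'effort': array([  0.0004, -71.3059, -57.0854,  -0.0002,   0.0091,  -0.    ]), 'tcp_pos': array([ 0.2232, -0.5297,  0.2307]), 'eef_rot': array([-3.0782, -0.6221,  0.0001]), 'contact_force': array([0.8388, 0.1873, 0.0621]), 'moment': array([ 0.0068, -0.0062, -0.0004]), 'grip_force': 0.0, 'finger_gap': 0.08529955322403716}
top [0.3591 0.0251 1.4565] [[0.009503247868182203, -0.9837247666148733, 0.17943040943070118], [-0.9998609114216271, -0.011807564939701514, -0.011778761450509836], [0.01370569557042528, -0.17929351622049222, -0.9837001519519162]]
pin [388.3 251.4] 0.9 [ 0.5922 -0.156   0.048 ] [ 0.593  -0.1566  0.0433]
fence_end [278.8 294.3] 0.94 [0.477  0.1304 0.038 ] [0.4785 0.1317 0.02  ]
stop_top [158.8 323.6] 0.59 [0.3983 0.4353 0.044 ] [0.3985 0.4375 0.0364]
latch_tab [257.  270.8] 0.52  [0.5402 0.1912 0.021 ]
fence [383.1 255.3] 0.74 [ 0.5864 -0.1458  0.018 ] [ 0.5826 -0.1429  0.0421]
board [318. 249.] 0.8 [0.6045 0.0296 0.  
[... 709 characters left out ...]
.7 222.3] 0.83 [0.4863 0.1312 0.038 ] [0.4627 0.1535 0.0136]
stop_top [349.8 243.2] 0.39 [0.6005 0.1002 0.044 ] [0.5774 0.1243 0.0168]
latch_tab [352.3 209.5] 0.73  [0.5386 0.1735 0.0877]
fence [273.2 296.2] 0.89 [ 0.5882 -0.1621  0.018 ] [ 0.5987 -0.1694  0.0305]
board [332.1 268.3] 0.7 [0.6037 0.0289 0.    ] [0.6144 0.0186 0.0133]
tile_stack [347.2 246.1] 0.68 [0.567  0.1247 0.    ] [0.6012 0.0893 0.0406]
bowl [183.6 372.6] 0.65 [ 0.6171 -0.4449  0.    ] [ 0.62   -0.446   0.0037]
can [446.2 207.1] 0.7 [0.6515 0.4733 0.    ] [0.6672 0.4477 0.0208]
tile [341.2 294.4] 0.76 [ 0.7042 -0.0375  0.018 ] [ 0.7103 -0.0437  0.0265]
stop [349.  250.5] 0.48 [0.5989 0.0989 0.018 ] [0.6066 0.0909 0.0273]
```

View images.

Run:
```python
import cv2
a=cv2.imread("pics/top1.png")[180:340,130:530]; cv2.imwrite("pics/top1c.png",cv2.resize(a,None,fx=2,fy=2,interpolation=2))
a=cv2.imread("pics/scene1.png")[180:330,250:450]; cv2.imwrite("pics/scene1c.png",cv2.resize(a,None,fx=4,fy=4,interpolation=2))
```

```text
(no output)
```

View pics/top1c.png

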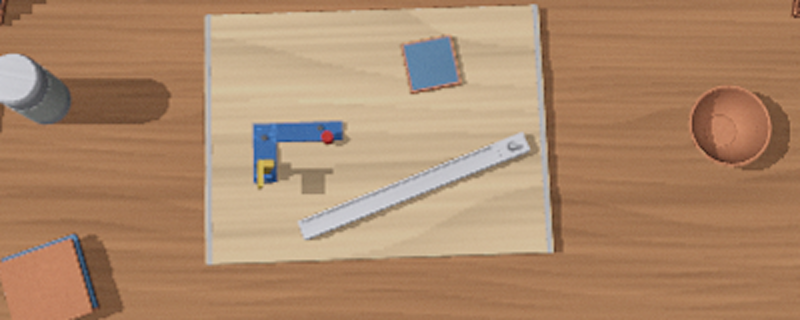

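View pics/scene1c.png

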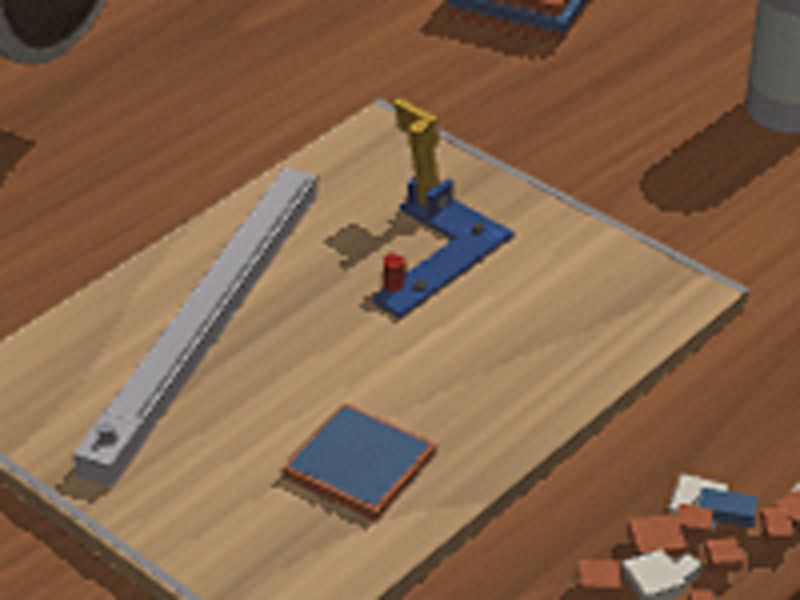

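>>> step_arm:
  deltas: [0, 0.41, -0.467, -0.03, 0.35, 0, 0.41, -0.467, -0.03, 0.35, 0, 0.41, -0.467, -0.03, 0.35, 0, 0.41, -0.467, -0.03, 0.35, 0, 0.41, -0.467, -0.03, 0.35, 0, 0.41, -0.467, -0.03, 0.35, 0, 0.41, -0.467, -0.03, 0.35, 0, 0.41, -0.467, -0.03, 0.35]
  squeeze: 20

```text
time: 2.3
tcp_pos: [0.3813, -0.0543, 0.2559]
eef_rot: [3.14, 0.076, 0.002]
contact_force: [1.0, -0.2, 0.6]
finger_gap: -0.0001
grip_force: 0.0
```

>>> step_arm:
  deltas: [0, 0.05, -0.13, -0.06, 0, 0, 0.05, -0.13, -0.06, 0, 0, 0.05, -0.13, -0.06, 0, 0, 0.05, -0.13, -0.06, 0, 0, 0.05, -0.13, -0.06, 0]

```text
time: 2.92
tcp_pos: [0.4245, 0.0757, 0.3151]
eef_rot: [3.141, 0.077, -0.001]
contact_force: [0.7, 0.3, 1.0]
finger_gap: 0.0004
grip_force: 0.0
```

Run:
```python
from h import *
np.set_printoptions(precision=4,suppress=True)
zs=dict(pin=.048,fence_end=.038,stop_top=.044,latch_tab=None,fence=.018,bracket=.018,stop=.018)
s=bot.observe(); print(s["tcp_pos"],s["eef_rot"],s["contact_force"])
im,d=bot.snapshot("wrist"); cv2.imwrite("pics/w1.png",im); np.save("w1.npy",d); c="wrist"
print(cam(c)[2],cam(c)[3].tolist())
for t,z in zs.items():
    for r in bot.tip_of(c,t)[:1]:
        print(t,np.round(r["pixel"],1),round(r["confidence"],2),at_z(c,r["pixel"],z) if z is not None else '',at_depth(c,r["pixel"],d))
```

```text
[0.4245 0.0757 0.3151] [ 3.1406  0.0768 -0.0008] [0.7224 0.3076 0.9908]
[0.4958 0.08   0.4565] [[0.04650438724419148, -0.9591341775236265, -0.27910387219298455], [-0.9989180857100356, -0.044651444551856656, -0.012996404919423638], [2.905069721892417e-06, 0.2794062955724299, -0.960172964619423]]
pin [587.2  13.7] 0.73 [ 0.5898 -0.1492  0.048 ] [ 0.5899 -0.1496  0.0473]
fence_end [262.1 133. ] 0.78 [0.4776 0.1278 0.038 ] [0.4775 0.1281 0.0359]
latch_tab [188.2  48.3] 0.86  [0.5405 0.1779 0.0998]
fence [568.5  19.7] 0.76 [ 0.5913 -0.1499  0.018 ] [ 0.5871 -0.1399  0.037 ]
```

View pics/w1.png

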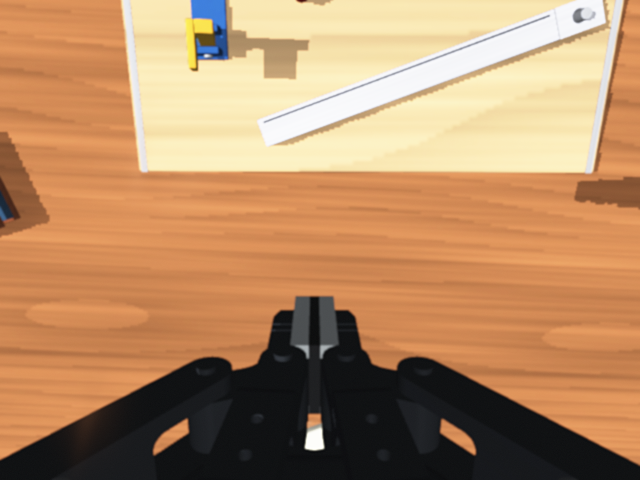

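>>> step_arm:
  deltas: [0, 0.1, 0.03, -0.01, 0, 0, 0.1, 0.03, -0.01, 0, 0, 0.1, 0.03, -0.01, 0, 0, 0.1, 0.03, -0.01, 0]

```text
time: 3.82
tcp_pos: [0.5257, 0.0509, 0.3252]
eef_rot: [-3.14, -0.076, 0.001]
contact_force: [-0.8, -0.5, -1.1]
finger_gap: -0.0002
grip_force: 0.0
```

```bash
cat > look.py <<'E'
from h import *
import sys
np.set_printoptions(precision=4,suppress=True)
zs=dict(pin=.048,fence_end=.038,stop_top=.044,latch_tab=None,bracket=.018,stop=.018)
s=bot.observe(); print(s["time"],s["tcp_pos"],s["eef_rot"],s["contact_force"])
c="wrist"; im,d=bot.snapshot(c); cv2.imwrite(f"pics/{sys.argv[1]}.png",im); np.save(f"{sys.argv[1]}.npy",d)
P={}
for t,z in zs.items():
    for r in bot.tip_of(c,t)[:1]:
        P[t]=at_z(c,r["pixel"],z) if z is not None else None
        print(t,np.round(r["pixel"],1),round(r["confidence"],2),P[t],at_depth(c,r["pixel"],d))
def cen(m,lo):
    n,l,st,ce=cv2.connectedComponentsWithStats(m.astype(np.uint8)); 
    return [(st[i,4],ce[i]) for i in range(1,n) if st[i,4]>lo]
b,g,r=[im[...,i].astype(int) for i in range(3)]
def cloud(m):
    ys,xs=np.nonzero(m&(d>0)); return np.array([at_depth(c,(x,y),d) for x,y in zip(xs,ys)])
red=(r>110)&(g<60)&(b<60); yel=(r>150)&(g>120)&(b<70)
for nme,m in (("red",red),("yel",yel)):
    Q=cloud(m)
    if len(Q):
        print(nme,len(Q),cen(m,20)); z=np.percentile(Q[:,2],95); T=Q[Q[:,2]>z-.004]; print(" top z",z,"mean",T.mean(0),"lo",T.min(0),"hi",T.max(0))
E
python3 look.py w2
```

```text
3.825 [0.5257 0.0509 0.3252] [-3.1405 -0.0763  0.0012] [-0.7813 -0.4701 -1.0598]
pin [531.  133.1] 0.84 [ 0.5906 -0.1488  0.048 ] [ 0.5906 -0.149   0.0476]
fence_end [236.3 228.7] 0.56 [0.4818 0.1301 0.038 ] [0.4765 0.1335 0.0183]
stop_top [270.3 109.4] 0.56 [0.6004 0.097  0.044 ] [0.6004 0.097  0.0441]
stop [273.7 106.8] 0.65 [0.6035 0.0961 0.018 ] [0.6031 0.0938 0.0441]
red 180 [(np.int32(182), array([270.9286, 108.0714]))]
 top z 0.04423888808214488 mean [0.6018 0.0965 0.0437] lo [0.5956 0.0897 0.0422] hi [0.6082 0.1038 0.0444]
yel 115 [(np.int32(115), array([174.3304, 162.5652]))]
 top z 0.10037875195476635 mean [0.5523 0.1721 0.099 ] lo [0.5293 0.1611 0.0964] hi [0.5617 0.178  0.1007]
```

View pics/w2.png

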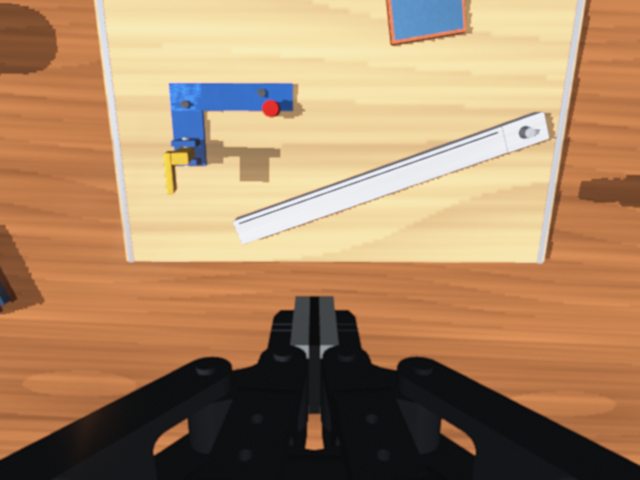

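>>> step_arm:
  deltas: [0, -0.078, -0.045, 0.03, 0.007, 0, -0.078, -0.045, 0.07, 0.007, 0, -0.078, -0.045, 0.13, 0.007, 0, -0.078, -0.045, 0.19, 0.007, 0, -0.078, -0.045, 0.24, 0.007, 0, -0.078, -0.045, 0.275, 0.007, 0, -0.078, -0.045, 0.294, 0.007, 0, -0.078, -0.045, 0.297, 0.007]

```text
time: 5.18
tcp_pos: [0.4453, 0.0921, 0.0276]
eef_rot: [-3.141, -0.066, 0.003]
contact_force: [0.4, 0.7, 0.6]
finger_gap: -0.0002
grip_force: 0.0
```

```bash
cat > st.py <<'E'
from h import *
np.set_printoptions(precision=4,suppress=True)
pin=np.array([.5906,-.149]);u=np.array([-.0412,.9992]);v=np.array([-.9992,-.0412])
s=bot.observe(); r=s["tcp_pos"][:2]-pin; f=s["contact_force"]
print("t",round(s["time"],2),"bracket x,y mm",1e3*(r@u),1e3*(r@v),"z",1e3*s["tcp_pos"][2],"F bx by z",f[:2]@u,f[:2]@v,f[2],"toolx ang",np.arctan2(*R.from_rotvec(s["eef_rot"]).as_matrix()[[1,0],0]))
E
python3 st.py
```

```text
t 5.17 bracket x,y mm 246.9243654274065 135.29073540279725 z 27.630162762309244 F bx by z 0.6968076232088278 -0.39580559266143817 0.5856905011912517 toolx ang 0.041869046211640844
```

>>> step_arm:
  deltas: [0, 0.004, 0, 0, 0, 0, 0.008, 0, 0, 0, 0, 0.012, 0, 0, 0, 0, 0.016, 0, 0, 0, 0, 0.021, 0, 0, 0, 0, 0.027, 0, 0, 0, 0, 0.034, 0, 0, 0, 0, 0.041, 0, 0, 0]

```text
time: 6.18
tcp_pos: [0.4874, 0.0939, 0.0284]
eef_rot: [-3.141, -0.066, 0.0]
contact_force: [-1.2, -0.4, -0.2]
finger_gap: 0.0003
grip_force: 0.6
```

>>> step_arm:
  deltas: [0, 0.007, 0, 0, 0, 0, 0.014, 0, 0, 0, 0, 0.021, 0, 0, 0, 0, 0.028, 0, 0, 0, 0, 0.035, 0, 0, 0, 0, 0.041, 0, 0, 0, 0, 0.046, 0, 0, 0, 0, 0.05, 0, 0, 0]

```text
time: 7.18
tcp_pos: [0.5371, 0.0959, 0.0284]
eef_rot: [-3.141, -0.066, 0.0]
contact_force: [-0.9, 0.9, -0.4]
finger_gap: -0.0
grip_force: 0.6
```

```bash
python3 st.py
```

```text
t 7.17 bracket x,y mm 246.9290420175462 43.334827687078246 z 28.381712191815097 F bx by z 0.9803660321926796 0.8609698956989196 -0.35258071819228837 toolx ang 0.041783010393091784
```

>>> step_arm:
  deltas: [0, 0.003, 0, 0, 0, 0, 0.006, 0, 0, 0, 0, 0.009, 0, 0, 0, 0, 0.0115, 0, 0, 0, 0, 0.013, 0, 0, 0, 0, 0.014, 0, 0, 0, 0, 0.0145, 0, 0, 0]

```text
time: 8.05
tcp_pos: [0.5513, 0.0965, 0.0284]
eef_rot: [-3.141, -0.066, 0.0]
contact_force: [-1.7, -0.0, 0.2]
finger_gap: -0.0001
grip_force: 0.6
```

>>> step_arm:
  deltas: [0, 0.0004, 0, 0, 0, 0, 0.0008, 0, 0, 0, 0, 0.0012, 0, 0, 0]

```text
time: 8.43
tcp_pos: [0.5526, 0.0966, 0.0284]
eef_rot: [-3.141, -0.066, 0.0]
contact_force: [-1.0, 0.8, 0.8]
finger_gap: -0.0004
grip_force: 0.6
```

```bash
python3 st.py
```

```text
t 8.43 bracket x,y mm 246.94796278995705 27.898456494315866 z 28.43120886525449 F bx by z 0.8654579615551832 0.9948034175671733 0.7510435375167958 toolx ang 0.04180803757746797
```

>>> step_arm:
  deltas: [0, 0.0003, 0, 0, 0, 0, 0.0006, 0, 0, 0, 0, 0.0008, 0, 0, 0, 0, 0.0008, 0, 0, 0]

```text
time: 8.93
tcp_pos: [0.5534, 0.0966, 0.0284]
eef_rot: [-3.141, -0.066, -0.0]
contact_force: [-0.7, 0.5, 0.0]
finger_gap: -0.0002
grip_force: 0.5
```

>>> step_arm:
  deltas: [0, 0.0003, 0, 0, 0, 0, 0.0006, 0, 0, 0, 0, 0.0008, 0, 0, 0, 0, 0.0008, 0, 0, 0]

```text
time: 9.43
tcp_pos: [0.5542, 0.0966, 0.0284]
eef_rot: [-3.141, -0.066, -0.0]
contact_force: [-1.7, 0.2, -0.0]
finger_gap: 0.0002
grip_force: 0.5
```

>>> step_arm:
  deltas: [0, 0.0003, 0, 0, 0, 0, 0.0006, 0, 0, 0, 0, 0.0008, 0, 0, 0, 0, 0.0008, 0, 0, 0]

```text
time: 9.93
tcp_pos: [0.555, 0.0966, 0.0284]
eef_rot: [-3.141, -0.066, -0.0]
contact_force: [-2.1, 1.0, 0.8]
finger_gap: -0.0002
grip_force: 0.5
```

>>> step_arm:
  deltas: [0, 0.0003, 0, 0, 0, 0, 0.0006, 0, 0, 0, 0, 0.0006, 0, 0, 0]

```text
time: 10.3
tcp_pos: [0.5556, 0.0967, 0.0284]
eef_rot: [-3.141, -0.066, -0.0]
contact_force: [-1.0, 0.3, -0.7]
finger_gap: 0.0001
grip_force: 0.4
```

>>> step_arm:
  deltas: [0, 0.0003, 0, 0, 0, 0, 0.0006, 0, 0, 0, 0, 0.0006, 0, 0, 0]

```text
time: 10.68
tcp_pos: [0.5559, 0.0967, 0.0284]
eef_rot: [-3.141, -0.066, 0.001]
contact_force: [-4.6, 0.8, 2.8]
finger_gap: 0.0
grip_force: 2.6
```

>>> step_arm:
  deltas: [0, 0.0002, 0, 0, 0, 0, 0.0003, 0, 0, 0, 0, 0.0003, 0, 0, 0]

```text
time: 11.05
tcp_pos: [0.5559, 0.0967, 0.0283]
eef_rot: [-3.141, -0.066, 0.002]
contact_force: [-7.1, -0.4, 3.7]
finger_gap: -0.0001
grip_force: 3.7
```

>>> step_arm:
  deltas: [0, 0.0002, 0, 0, 0, 0, 0.0004, 0, 0, 0, 0, 0.0004, 0, 0, 0]

```text
time: 11.42
tcp_pos: [0.556, 0.0967, 0.0282]
eef_rot: [-3.141, -0.066, 0.003]
contact_force: [-10.0, -0.1, 5.1]
finger_gap: 0.0001
grip_force: 5.1
```

Near 10 N; add a hair for board friction and hold over a second.

>>> step_arm:
  deltas: [0, 0.0001, 0, 0, 0, 0, 0.0001, 0, 0, 0, 0, 0.0001, 0, 0, 0, 0, 0.0001, 0, 0, 0, 0, 0.0001, 0, 0, 0, 0, 0.0001, 0, 0, 0]

```text
time: 12.18
tcp_pos: [0.556, 0.0967, 0.0282]
eef_rot: [3.141, 0.066, -0.003]
contact_force: [-10.5, -1.3, 4.8]
finger_gap: 0.0
grip_force: 5.5
```

>>> step_arm:
  deltas: [0, 0, 0, 0, 0, 0, 0, 0, 0, 0, 0, 0, 0, 0, 0, 0, 0, 0, 0, 0, 0, 0, 0, 0, 0, 0, 0, 0, 0, 0]

```text
time: 12.92
tcp_pos: [0.556, 0.0967, 0.0282]
eef_rot: [3.141, 0.066, -0.003]
contact_force: [-11.5, 0.8, 4.2]
finger_gap: -0.0004
grip_force: 5.5
```

```bash
python3 st.py
```

```text
t 12.93 bracket x,y mm 246.92931022600635 24.435040302325458 z 28.238918960355278 F bx by z 1.2601200228225282 11.46288243348723 4.214716313655885 toolx ang 0.041894069484790124
```

>>> step_arm:
  deltas: [0, 0, 0, 0, 0, 0, 0, 0, 0, 0, 0, 0, 0, 0, 0, 0, -0.0005, 0, 0, 0, 0, -0.001, 0, 0, 0, 0, -0.002, 0, 0, 0, 0, -0.006, 0, 0, 0, 0, -0.02, 0, 0, 0]

```text
time: 13.92
tcp_pos: [0.5367, 0.0959, 0.0284]
eef_rot: [-3.141, -0.066, -0.0]
contact_force: [0.2, -0.0, -0.3]
finger_gap: 0.0002
grip_force: 0.0
```

>>> step_arm:
  deltas: [0, -0.02, 0, -0.02, 0, 0, -0.03, 0, -0.08, 0, 0, -0.03, 0, -0.14, 0, 0, -0.03, 0, -0.2, 0, 0, -0.03, 0, -0.24, 0, 0, -0.03, 0, -0.27, 0, 0, -0.03, 0, -0.27, 0, 0, -0.03, 0, -0.27, 0]

```text
time: 14.92
tcp_pos: [0.5064, 0.0946, 0.2976]
eef_rot: [-3.141, -0.066, 0.001]
contact_force: [0.5, 0.5, -0.0]
finger_gap: -0.0001
grip_force: 0.0
```

```bash
python3 look.py w3; python3 st.py; python3 -c "
import cv2;a=cv2.imread('pics/w3.png')[20:320,50:450];cv2.imwrite('pics/w3c.png',cv2.resize(a,None,fx=2,fy=2,interpolation=2))"
```

```text
14.925 [0.5064 0.0946 0.2976] [-3.1408 -0.0656  0.0013] [ 0.5307  0.5492 -0.0109]
pin [597.4 113. ] 0.95 [ 0.5893 -0.1464  0.048 ] [ 0.5894 -0.1472  0.0467]
fence_end [384.4  79.7] 0.6 [0.6098 0.0388 0.038 ] [0.6115 0.0357 0.017 ]
stop_top [317.9  85. ] 0.8 [0.6029 0.0965 0.044 ] [0.603  0.0965 0.0425]
latch_tab [208.1 158.8] 0.88 None [0.5337 0.1989 0.0179]
stop [318.   86.5] 0.55 [0.6037 0.0962 0.018 ] [0.6022 0.0964 0.0434]
red 214 [(np.int32(214), array([317.0888,  87.1822]))]
 top z 0.04402966720219629 mean [0.6016 0.0971 0.0436] lo [0.5951 0.091  0.0427] hi [0.6083 0.1033 0.0446]
yel 119 [(np.int32(114), array([217.3509, 145.9035]))]
 top z 0.09986215828192484 mean [0.5512 0.1726 0.099 ] lo [0.5302 0.1613 0.0963] hi [0.5618 0.1783 0.1006]
t 15.28 bracket x,y mm 246.89805342769134 73.5888498981841 z 298.03019172331625 F bx by z 0.7659215595183585 0.39938482157150856 0.82603578148216 toolx ang 0.0418166611943028
```

View pics/w3c.png

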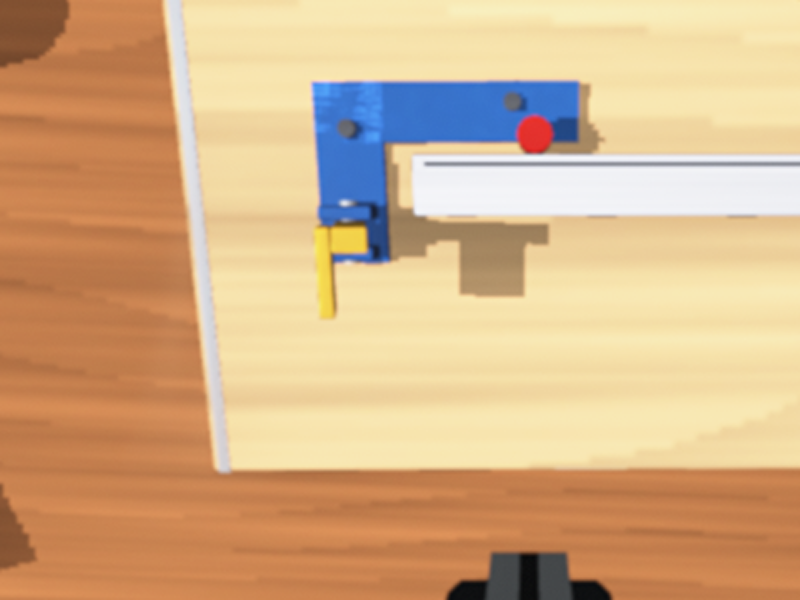

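Run:
```python
from h import *
np.set_printoptions(precision=1,suppress=True)
d=np.load("w3.npy"); s=bot.observe(); M=R.from_rotvec(s["eef_rot"]).as_matrix()
P=np.array([M.T@(at_depth("wrist",(x,y),d)-s["tcp_pos"])*1e3 for y in range(285,400) for x in range(240,390) if 0<d[y,x]<.22])
for a in range(-60,8,4):
    Q=P[(P[:,2]>=a)&(P[:,2]<a+4)&(abs(P[:,0])<20)]
    if len(Q): print(a,len(Q),Q.min(0),Q.max(0))
```

```text
Traceback (most recent call last):
  File "h.py", line 15, in at_depth
    o,d=ray(n,px); p=[int(round(v)) for v in px]
        ~~~^^^^^^
  File "h.py", line 9, in ray
    K,k,o,M=cam(n); d=np.array([(px[0]-K[0,2])/K[0,0],(px[1]-K[1,2])/K[1,1]]); u=d.copy()
            ~~~^^^
  File "h.py", line 5, in cam
    c=bot.camera_info(n); r=np.array(c["rotation"],float)
ValueError: time passes only in moves, steps and waits
```

```bash
sed -i 's/^def cam(n):/import functools\n@functools.lru_cache(None)\ndef cam(n):/' h.py
python3 - <<'E'
from h import *
np.set_printoptions(precision=1,suppress=True)
d=np.load("w3.npy"); s=bot.observe(); M=R.from_rotvec(s["eef_rot"]).as_matrix()
P=np.array([M.T@(at_depth("wrist",(x,y),d)-s["tcp_pos"])*1e3 for y in range(285,400) for x in range(240,390) if 0<d[y,x]<.22])
for a in range(-60,8,4):
    Q=P[(P[:,2]>=a)&(P[:,2]<a+4)&(abs(P[:,0])<20)]
    if len(Q): print(a,len(Q),Q.min(0),Q.max(0))
E
```

```text
-60 440 [  9.5 -16.5 -59.8] [ 13.1  13.9 -56. ]
-56 1100 [  7.6 -16.4 -56. ] [ 12.8  13.8 -52. ]
-52 1085 [  2.9 -19.6 -52. ] [ 12.7  17.3 -48. ]
-48 1514 [  0.2 -20.3 -48. ] [ 14.3  18.  -44. ]
-44 815 [  0.7 -20.8 -44. ] [ 14.1  18.5 -40. ]
-40 980 [ -5.9 -18.9 -39.9] [ 12.7  15.  -36. ]
-36 374 [ -3.   -7.9 -36. ] [ 11.7   5.7 -32. ]
-32 405 [  7.  -14.7 -32. ] [ 11.7  12.5 -28. ]
-28 574 [  6.6 -14.9 -28. ] [ 11.7  12.5 -24. ]
-24 509 [  6.7 -14.8 -24. ] [ 11.6  12.6 -20. ]
-20 488 [  6.2 -14.8 -20. ] [ 11.6  12.7 -16. ]
-16 470 [  6.2 -14.7 -16. ] [ 11.7  12.6 -12. ]
-12 404 [  6.7 -14.8 -12. ] [11.7 12.6 -8. ]
-8 286 [  6.8 -13.2  -8. ] [11.6 11.9 -4.2]
-4 74 [10.5 -7.5 -4. ] [11.5  5.3 -1.7]
```

```bash
python3 - <<'E'
import numpy as np
V=np.array([[-6.5,0],[-13.5,8]])
for th in [-.05,.1,.18,.3,.45,.6,.75,.9,1.0,1.1,1.2,1.3,1.4,1.5,1.5708]:
    n=np.array([np.cos(th),np.sin(th)]);t=np.array([-n[1],n[0]])
    rA=np.interp(th,[.18,1.2],[52,63])
    p=np.array([330,12+18])+(13-min(V@n))*n+(rA-t@V[0])*t
    print(th,np.round(p,1),"tool y,z from (370,83):",np.round(370-p[0],1),np.round(83-p[1],1))
E
python3 st.py
```

```text
-0.05 [359.5  80.9] tool y,z from (370,83): 10.5 2.1
0.1 [350.4  83.7] tool y,z from (370,83): 19.6 -0.7
0.18 [345.3  84.5] tool y,z from (370,83): 24.7 -1.5
0.3 [337.3  86. ] tool y,z from (370,83): 32.7 -3.0
0.45 [326.9  86.3] tool y,z from (370,83): 43.1 -3.3
0.6 [316.4  84.7] tool y,z from (370,83): 53.6 -1.7
0.75 [306.4  81.4] tool y,z from (370,83): 63.6 1.6
0.9 [297.8  77.3] tool y,z from (370,83): 72.2 5.7
1.0 [292.3  73.8] tool y,z from (370,83): 77.7 9.2
1.1 [287.2  69.7] tool y,z from (370,83): 82.8 13.3
1.2 [282.5  64.9] tool y,z from (370,83): 87.5 18.1
1.3 [279.3  59.4] tool y,z from (370,83): 90.7 23.6
1.4 [276.6  53.5] tool y,z from (370,83): 93.4 29.5
1.5 [274.6  47.4] tool y,z from (370,83): 95.4 35.6
1.5708 [273.5  43. ] tool y,z from (370,83): 96.5 40.0
t 15.28 bracket x,y mm 246.89805342769134 73.5888498981841 z 298.03019172331625 F bx by z 0.7659215595183585 0.39938482157150856 0.82603578148216 toolx ang 0.0418166611943028
```

>>> step_arm:
  deltas: [0, 0.02, -0.06, 0.03, 0, 0, 0.04, -0.123, 0.06, 0, 0, 0.04, -0.123, 0.12, 0, 0, 0.04, -0.123, 0.17, 0, 0, 0.04, -0.123, 0.2, 0, 0, 0.04, -0.123, 0.215, 0, 0, 0.04, -0.123, 0.215, 0]

```text
time: 16.15
tcp_pos: [0.5418, 0.2191, 0.0833]
eef_rot: [3.141, 0.065, -0.001]
contact_force: [0.3, 0.5, 0.1]
finger_gap: 0.0003
grip_force: 0.0
```

```bash
python3 st.py
```

```text
t 16.15 bracket x,y mm 369.8293135509877 33.6125510092968 z 83.25644639205973 F bx by z 0.5174726624746722 -0.3082054027732611 0.05930759308116046 toolx ang 0.04159510072913279
```

>>> step_arm:
  deltas: [0, 0, 0.01, 0, 0, 0, 0, 0.018, 0, 0, 0, 0, 0.025, -0.0015, 0, 0, 0, 0.0325, -0.003, 0, 0, 0, 0.038, -0.0035, 0, 0, 0, 0.043, -0.0035, 0, 0, 0, 0.0485, -0.0025, 0, 0, 0, 0.0535, -0.0017, 0]

```text
time: 17.15
tcp_pos: [0.544, 0.1655, 0.085]
eef_rot: [-3.141, -0.066, 0.0]
contact_force: [0.8, 1.3, -0.7]
finger_gap: 0.0001
grip_force: 0.4
```

```bash
python3 st.py; python3 look.py w4; python3 -c "
import cv2;a=cv2.imread('pics/w4.png');cv2.imwrite('pics/w4c.png',a)"
```

```text
t 17.15 bracket x,y mm 316.1290227298561 33.5749172498018 z 84.9960583813553 F bx by z 1.268447854187962 -0.8250083179413644 -0.7434608427689708 toolx ang 0.041897368226984574
17.15 [0.544  0.1655 0.085 ] [-3.1409 -0.0658  0.0002] [ 0.772   1.3013 -0.7435]
fence_end [355.3 202.9] 0.97 [0.5789 0.1499 0.038 ] [0.5786 0.1497 0.0361]
stop_top [485.7 157.9] 0.92 [0.6012 0.0976 0.044 ] [0.6011 0.0972 0.043 ]
stop [467.8 150.6] 0.7 [0.6023 0.0963 0.018 ] [0.6038 0.1049 0.0424]
red 1408 [(np.int32(1414), array([477.8777, 156.3713]))]
 top z 0.04344098222874032 mean [0.6014 0.0983 0.0429] lo [0.5944 0.0902 0.0395] hi [0.6087 0.1056 0.0438]
yel 2229 [(np.int32(2159), array([353.793 , 289.7772])), (np.int32(44), array([278.1591, 257.0227]))]
 top z 0.09398054334040226 mean [0.5536 0.1502 0.0926] lo [0.5367 0.1449 0.09  ] hi [0.5622 0.156  0.0947]
```

View pics/w4c.png

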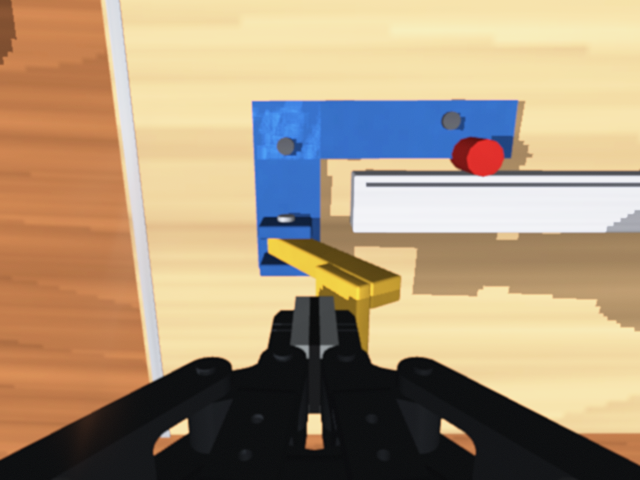

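>>> step_arm:
  deltas: [0, 0, 0.01, 0.0033, 0, 0, 0, 0.0186, 0.0074, 0, 0, 0, 0.024, 0.011, 0, 0, 0, 0.029, 0.015, 0, 0, 0, 0.034, 0.02, 0, 0, 0, 0.037, 0.0253, 0, 0, 0, 0.039, 0.029, 0, 0, 0, 0.04, 0.0312, 0]

```text
time: 18.5
tcp_pos: [0.5457, 0.1258, 0.0537]
eef_rot: [-3.141, -0.066, 0.0]
contact_force: [0.8, -0.1, 0.2]
finger_gap: 0.0002
grip_force: 0.3
```

>>> step_arm:
  deltas: [0, 0, 0.001, 0.002, 0, 0, 0, 0.002, 0.004, 0, 0, 0, 0.0025, 0.006, 0, 0, 0, 0.003, 0.0075, 0, 0, 0, 0.003, 0.0085, 0, 0, 0, 0.003, 0.0085, 0]

```text
time: 19.25
tcp_pos: [0.5458, 0.1228, 0.0454]
eef_rot: [-3.141, -0.066, 0.0]
contact_force: [-0.0, -0.6, 0.4]
finger_gap: -0.0001
grip_force: 0.0
```

```bash
python3 st.py
```

```text
t 19.25 bracket x,y mm 273.4346201139614 33.54910717980454 z 45.361847464403 F bx by z -0.589209226484465 0.052467906437663435 0.3890174444299199 toolx ang 0.04178920384636848
```

>>> step_arm:
  deltas: [0, 0, 0, 0.0005, 0, 0, 0, 0, 0.001, 0, 0, 0, 0, 0.0015, 0, 0, 0, 0, 0.0018, 0, 0, 0, 0, 0.0018, 0]

```text
time: 19.88
tcp_pos: [0.5458, 0.1228, 0.0436]
eef_rot: [-3.141, -0.066, 0.0]
contact_force: [1.0, 0.0, 0.0]
finger_gap: 0.0002
grip_force: 0.1
```

>>> step_arm:
  deltas: [0, 0, 0, 0.0003, 0, 0, 0, 0, 0.0006, 0, 0, 0, 0, 0.0006, 0]

```text
time: 20.25
tcp_pos: [0.5459, 0.1228, 0.043]
eef_rot: [-3.141, -0.066, -0.0]
contact_force: [-0.5, -0.3, 0.5]
finger_gap: 0.0002
grip_force: 0.4
```

>>> step_arm:
  deltas: [0, 0, 0, 0.0003, 0, 0, 0, 0, 0.0005, 0, 0, 0, 0, 0.0005, 0]

```text
time: 20.62
tcp_pos: [0.5459, 0.1228, 0.0429]
eef_rot: [-3.141, -0.066, -0.0]
contact_force: [-1.8, -0.9, 7.5]
finger_gap: 0.0001
grip_force: 3.4
```

>>> step_arm:
  deltas: [0, 0, 0, 0.0001, 0, 0, 0, 0, 0.0001, 0, 0, 0, 0, 0.0001, 0, 0, 0, 0, -0.001, 0, 0, 0, 0, -0.005, 0, 0, 0, 0, -0.03, 0, 0, 0, 0, -0.09, 0, 0, 0, 0, -0.15, 0]

```text
time: 21.62
tcp_pos: [0.5455, 0.1228, 0.1943]
eef_rot: [-3.141, -0.066, 0.001]
contact_force: [1.3, -0.0, -0.7]
finger_gap: 0.0004
grip_force: 0.0
```

>>> step_arm:
  deltas: [0, -0.05, 0, -0.06, 0, 0, -0.05, 0, -0.1, 0, 0, -0.05, 0, -0.1, 0, 0, -0.05, 0, -0.1, 0]

```text
time: 22.12
tcp_pos: [0.4959, 0.1207, 0.2921]
eef_rot: [-3.141, -0.066, 0.0]
contact_force: [0.0, 0.1, -1.0]
finger_gap: -0.0001
grip_force: 0.0
```

```bash
python3 look.py w5; python3 -c "
import cv2;a=cv2.imread('pics/w5.png')[20:320,100:500];cv2.imwrite('pics/w5c.png',cv2.resize(a,None,fx=2,fy=2,interpolation=2))"
```

```text
22.125 [0.4959 0.1207 0.2921] [-3.1408 -0.0657  0.0004] [ 0.0205  0.1307 -0.9568]
pin [637. 103.] 0.91 [ 0.5878 -0.1483  0.048 ] [ 0.5879 -0.1501  0.0454]
fence_end [283.7 100.3] 0.62 [0.5781 0.1516 0.038 ] [0.5787 0.1531 0.0164]
stop_top [347.   75.3] 0.89 [0.6001 0.0984 0.044 ] [0.6002 0.0983 0.0425]
latch_tab [314.5 145. ] 0.64 None [0.5414 0.1234 0.0407]
stop [347.2  77.8] 0.68 [0.6002 0.0963 0.018 ] [0.5983 0.0979 0.0418]
red 233 [(np.int32(233), array([347.7597,  75.4292]))]
 top z 0.04240413935262192 mean [0.6003 0.0975 0.0419] lo [0.594  0.0905 0.0384] hi [0.6069 0.1042 0.0427]
yel 22 []
 top z 0.04029541930715544 mean [0.5585 0.1105 0.0403] lo [0.5574 0.1104 0.0401] hi [0.5599 0.1106 0.0405]
```

View pics/w5c.png

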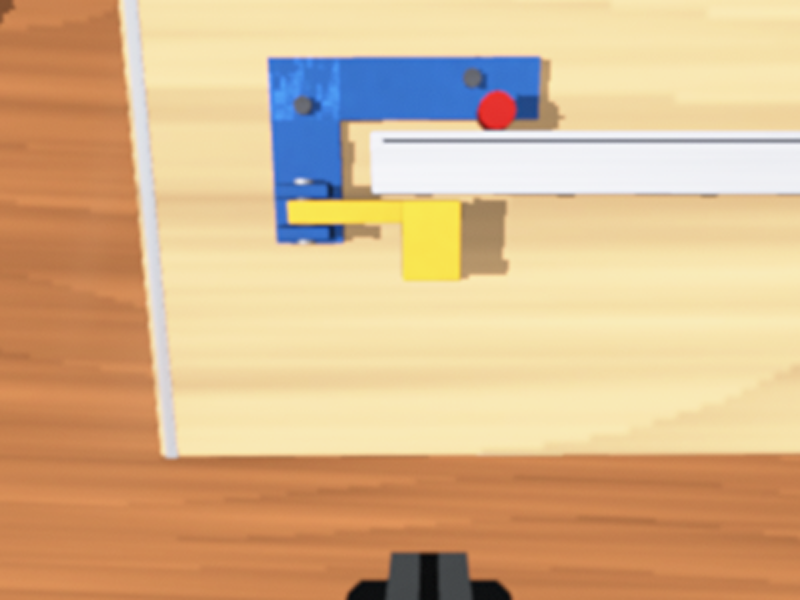

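The latch lies flat (tab at crop (432,240)) beside the fence, which touches the red post at (497,110). Nothing else was touched, so I'm handing the job in.

```bash
python3 -c "
from bench import bot
print(bot.sign_off())"
```

```text
the job is handed in; nothing more can be done
None
```

The job is handed in after about 22 s: the fence was held against the red stop at 10–11.5 N for about 2 s (highest reading 11.5 N), the latch was pressed fully down behind it at about 7.5 N, and the arm backed clear without touching the tiles, bowl or can; sign-off returned no verdict.

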